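# Pack the van tray and wedge the row tight

## Robot

A 6-joint arm with a two-finger parallel gripper is mounted at the origin on the work surface. World frame = base frame: x ahead of the robot, y to its left, z up, the work surface at z = 0. Lengths are in m, angles in rad, forces in N, time in s.
With the tool pointing down it reaches from about 0.35 to 0.85 m from the base axis. Payload 8.1 kg.
Tool frame: the origin (TCP) lies at the very end of the fingers, on their centre line; the grasp point (between the pads) lies 19 mm behind it (bot.pinch_z is the distance from the TCP to the grasp point, in m); z points along the fingers, y is the line along which they close (so a half turn about z gives the same grasp; the last joint's range is limited). The gripper opens to 93 mm and grips with 3 to 60 N. Pads are 15 mm wide; open, the fingers measure 128 mm over their backs; the gripper's body (75 mm by 188 mm) begins 65 mm behind the grasp point.
Start: joints at [1.165, 0.13, 1.488, -0, 1.523, -0.085], TCP at [0.189, 0.569, 0.219] pointing down, gripper open.
Joint ranges: [-2.96, 2.96], [-0.89, 2.26], [0.02, 2.5], [-1.34, 4.48], [0, 2.73], [-2.66, 2.66]. Speed limits (rad/s): [2.39, 2.39, 2.79, 3.14, 3.14, 3.14].

## Interface

Orientations are given as a unit quaternion [x, y, z, w].
In Python, from bench import bot, viewer gives the robot as it stands.
- The arm moves only by the tool carry_out, never from a script. Its argument "series" is a list that holds one entry, the list of rows, each a list of 4 numbers: the shift along the tool's x, y, z in cm, then the turn about the tool's z in rad. A call has 1 to 10 rows; each row shifts and turns the commanded pose from where the row before left it, along the tool's axes as they then stand; what a row does not reach is not made up. A row lasts 1/8 s, in which the tool goes at most 62.5 mm and 10.7 degrees, less where a joint would pass 70% of its speed; a pose out of reach is approached as far as the arm can. A call with a gripper value outside its range is refused whole. "grip" is the closure in counts, from 0 (fully open) to 255 (shut), set as the call begins (left out, the last holds). The fingers move at their own pace and stop on an object; the grip force is fixed at half the most. Time passes only in rows, so rows that do not move let the fingers close. It gives the time, the measured TCP pose, the force, the opening and the grip force at its end, in the units of the state.
- bot.state(): the state, without advancing time (a new reading comes with each control period).
- viewer.capture(name): name is "side" or "top" or "wrist"; returns a dict with "img" (480x640x3 uint8, red, green, blue), "intrinsics" (3x3 intrinsics, pixels), "R" (3x3) and "t" (3): a world point X has camera coordinates R X + t. Camera axes: x right, y down, z forward; pixel columns grow to the right and rows downward; lengths in m; the calibration is good to about 2 mm. The wrist camera is an equidistant fisheye: a pixel r from the principal point sees the ray r / f radians off the axis. A picture is of the moment at which its call begins. There is no depth.
- bot.sign_off(): hands the job in; it is judged then, once.
The state is a dict: "t": time; "joint_pos": joint angles; "qvel": joint speeds; "effort": joint torques, N m; "ee_pos": TCP position; "ee_rot": TCP orientation; "wrist_force": force on the tool from outside, world axes, zero at the start; "moment": the same for the moment, N m; "opening": opening from 0.0 (shut) to 1.0 (fully open); "finger_force": force on a finger pad.
Only numpy, scipy, OpenCV 4.12 (cv2) and the standard library are available. Lean on these libraries where they do the work, as an engineer would, in place of code of your own. Each camera call takes 0.05 s, during which the arm holds its last target. There are 200 camera calls.

## Task

Pack the plywood tray for the van: stand the three blue fixings cases side by side in its row bay, snug against the sprung black pad, then drive the wedge, red face to the red sloping wall, into the gap that is left, pressing it right down onto the tray so that the row is locked tight against the pad. Stack every cardboard carton squarely into one column on the yellow outline on the tray's deck, and leave the other things on the bench alone.

Things in the scene. Friction and masses are not known exactly. Their poses are not given: they have to be found in the camera images.
- tray: fixed plywood tray, board 110 (own x) x 380 (own y) x 12 mm thick; origin on the bench below row_end, z up. From -y to +y: red sloping wall, wedge gap, room for three cases, black sprung pad, fixed end board (88 mm high above the tray board, own y 24 to 36 mm), deck. Side lips 10 mm high stand 37 mm either side of the row's centre line (own x = 0)
- red_wall (a point): point on the tray board, centre line, at the foot of the red wall's face, 162 mm to -y of row_end; axes as the tray's. The face leans away from the row, to -y, 1 mm per 5 mm of height; it is 84 mm high, 78 mm wide
- row_end (a point): fixed point on the tray board, centre line, at the foot of the free pad's face; axes as the tray's. The row grows from here to -y: snug, pad free, the case centres stand at y = -22.5, -67.5, -112.5 mm and the gap at the tray board is 27 mm; locked, they stand 5 mm further to +y
- wedge_home (a point): fixed point on the tray board where the wedge's origin comes when it is driven right down: y = -154 mm from row_end; axes as the tray's. In a snug row the wedge first binds about 25 mm higher (more if slack); pushing it down from there takes some 6 N at first and up to 18 N at the end; friction then holds it
- deck_mark (a point): point on the tray board at the centre of the yellow outline (76 x 84 mm, long along the tray's y), 110 mm to +y of row_end; axes as the tray's. Column cartons stand centred over it, their sides parallel to the tray's (either way round)
- pad (a joint): travel in m of the black sprung pad (80 mm wide, 84 mm high) at the row's +y end: 0 free, grows as the cases press it to +y, at most 0.010; spring 0.9 N per mm. About 0.005 once the wedge is home
- case1: blue upright plastic fixings case, closed, 64 (own x) x 45 (own y) x 90 mm tall, about 0.2 kg; origin at the centre of its underside, z up. Alike and interchangeable. It starts standing on the bench
- case2: blue upright plastic fixings case, closed, 64 (own x) x 45 (own y) x 90 mm tall, about 0.2 kg; origin at the centre of its underside, z up. Alike and interchangeable. It starts standing on the bench
- case3: blue upright plastic fixings case, closed, 64 (own x) x 45 (own y) x 90 mm tall, about 0.2 kg; origin at the centre of its underside, z up. Alike and interchangeable. It starts standing on the bench
- wedge: wooden wedge, 100 mm tall, 56 mm wide (own x), about 0.18 kg, standing upright on its flat toe, 32 mm thick in own y. Its face at own y = +24 mm is plain, upright, goes against the last case; the other is red, slopes (own y = -8 mm at the toe, -24 mm at 80 mm up, 1 in 5), goes against the red wall. Origin at toe height under the head's centre, z up. Friction keeps it in once driven
- wedge_top (a point): centre of the wedge's flat top, 100 mm above its origin. The top 22 mm is a plain block head, 56 (own x) x 48 mm: hold it across the 56 mm, press on it here
- carton1: closed brown cardboard carton with a paper tape stripe across its top along own y and a green label, 64 (own x) x 70 (own y) x 48 mm tall, about 0.3 kg; origin at the centre of its underside, z up. All cartons are alike; two or three of the four are present (absent: None)
- carton2: closed brown cardboard carton with a paper tape stripe across its top along own y and a green label, 64 (own x) x 70 (own y) x 48 mm tall, about 0.3 kg; origin at the centre of its underside, z up. All cartons are alike; two or three of the four are present (absent: None)
- carton3: closed brown cardboard carton with a paper tape stripe across its top along own y and a green label, 64 (own x) x 70 (own y) x 48 mm tall, about 0.3 kg; origin at the centre of its underside, z up. All cartons are alike; two or three of the four are present (absent: None)
- carton4: closed brown cardboard carton with a paper tape stripe across its top along own y and a green label, 64 (own x) x 70 (own y) x 48 mm tall, about 0.3 kg; origin at the centre of its underside, z up. All cartons are alike; two or three of the four are present (absent: None)
- spray: bystander: white bottle, 60 mm across, 170 mm tall; origin at the centre of its underside
- tape: bystander: grey tape roll lying flat, 96 mm across, 45 mm high; origin at the centre of its underside
- driver: bystander: screwdriver lying on the bench beyond the tray; origin under its middle
Mind the look-alikes: they are no part of the job. What is shaped like the case2 but orange or pink is not meant.

How it is judged:
By the outcome, as a careful person would: the job done as asked, in the order asked, and still so for the second after the job is handed in, with the robot touching nothing.
Of carton1, carton2, carton3, carton4 only 2 to 3 are there at a start; the rules pass over those that are not, and their reading is None.
At some moment in a run one of carton1, carton2, carton3, carton4 may be knocked a few centimetres aside while the robot is not near it.
It also fails if it takes over 210 s, if anything falls off the work surface, if the arm or the gripper's body presses on something with over 40 N, if the wrist force passes 120 N, or if a joint passes its speed limit or range.

## Working session

There is one attempt and no reset: what is moved stays moved. The work goes in short steps, Python scripts to look and compute and a tool call to move; the robot and the scene stay as the last step left them, time stands still between calls to the robot, and variables do not carry over. Pictures are saved under pics/ and viewed, at most 14 in all, crops included, and the job is handed in when it is done.

Besides the shell and the picture viewer there is one more tool, called after "Request:" as a command line: name --argument value ..., lists and objects as JSON in quotes. carry_out: Moves the arm, as the interface text tells. Its arguments: {"type":"object","properties":{"series":{"type":"array"},"grip":{"type":"number"}},"required":["series"]}

```bash
ls; mkdir -p pics; python3 - <<'E'
from bench import bot, viewer
import cv2, numpy as np
s=bot.state(); print(s['ee_pos'],s['ee_rot'],s['t'])
for n in ("top","side"):
    c=viewer.capture(n); cv2.imwrite(f"pics/{n}0.png",c["img"][:,:,::-1]); print(n,c["intrinsics"],c["R"],c["t"])
E
```

```text
pics
[0.1889462  0.56887816 0.21758997] [ 1.59714333e-01  9.87162847e-01 -8.91195180e-04 -2.25641975e-04] 0.0
top [[576.97101802   0.         313.05890623]
 [  0.         576.97101802 242.29738885]
 [  0.           0.           1.        ]] [[ 0.01830728 -0.99977887  0.01034698]
 [-0.99095312 -0.01951986 -0.13278137]
 [ 0.13295398 -0.00782251 -0.99109134]] [-1.22746420e-03  5.60855161e-01  1.40373715e+00]
side [[478.66134186   0.         320.35044943]
 [  0.         478.66134186 245.37965322]
 [  0.           0.           1.        ]] [[ 0.71237502 -0.70179796 -0.00120696]
 [-0.33394374 -0.3374631  -0.88011376]
 [ 0.61725473  0.62737412 -0.47476132]] [-0.40849538  0.26760352  0.85339012]
```

View pics/top0.png

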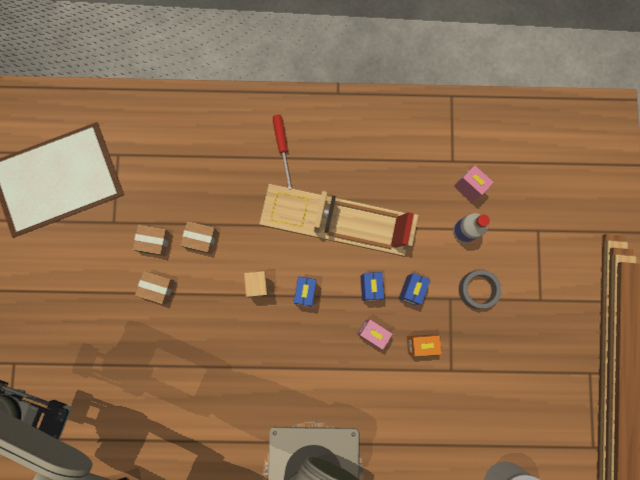

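View pics/side0.png

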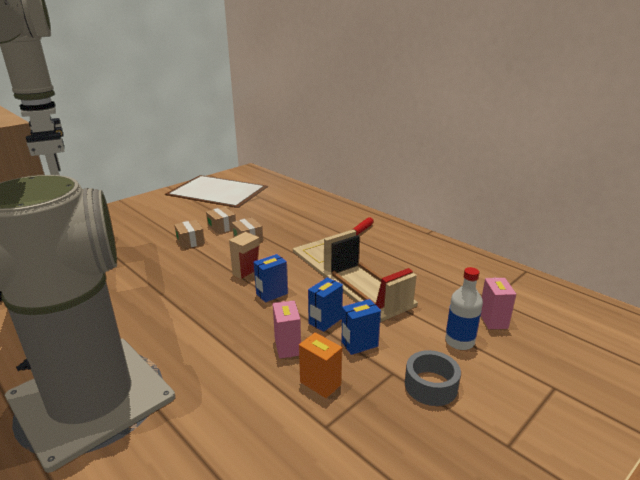

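The top view shows the tray at (340,218) with the deck to the left. The blue cases are at (305,291), (373,286) and (417,289), the wedge is at (256,284), and the cartons are at (151,240), (198,237) and (155,287). In the side view the wedge's red face points to -y.

```bash
cat > h.py <<'E'
from bench import bot, viewer
import cv2, numpy as np
from scipy.spatial.transform import Rotation as Ro
def ray(c,uv,fish=False):
    K=c["intrinsics"]; p=(np.asarray(uv,float)-[K[0][2],K[1][2]])/[K[0][0],K[1][1]]
    if fish:
        r=np.linalg.norm(p,axis=-1,keepdims=True)+1e-9; d=np.concatenate([p/r*np.sin(r),np.cos(r)],-1)
    else: d=np.concatenate([p,np.ones(p.shape[:-1]+(1,))],-1)
    R=np.array(c["R"]); return -R.T@np.array(c["t"]), d@R
def plane(c,uv,z,fish=False):
    o,d=ray(c,uv,fish); return (o+d*((z-o[2])/d[...,2])[...,None])[...,:2]
def rect(P):
    """centre, long side, short side (mm), angle of long side (deg, mod 180)"""
    (cx,cy),(a,b),t=cv2.minAreaRect((np.asarray(P)*1000).astype(np.float32))
    if a<b: a,b,t=b,a,t+90
    return np.round([cx,cy,a,b,(t+90)%180-90],1)
def go(x,y,ydir_deg,z=None):
    """tool-frame shift (cm) and turn to get to x,y,z with tool y along ydir (mod 180)"""
    s=bot.state(); R=Ro.from_quat(s["ee_rot"]).as_matrix(); p=s["ee_pos"]
    d=R.T@(np.array([x,y,p[2] if z is None else z])-p)*100
    cur=np.degrees(np.arctan2(R[1,1],R[0,1])); t=-((ydir_deg-cur+90)%180-90)
    print("shift",np.round(d,2),"turn",round(np.radians(t),3),"j6",round(s["joint_pos"][5],2),"z",round(p[2]*100,2))
E
python3 - <<'E'
from h import *
im=cv2.imread("pics/top0.png")
cv2.imwrite("pics/c.png",cv2.resize(im[170:370,120:500],None,fx=2,fy=2,interpolation=cv2.INTER_CUBIC))
c=viewer.capture("top"); h=cv2.cvtColor(im,cv2.COLOR_BGR2HSV)
def blobs(m,z,mn=20):
    for k in cv2.findContours(m,cv2.RETR_EXTERNAL,cv2.CHAIN_APPROX_NONE)[0]:
        if cv2.contourArea(k)>mn:
            x=k[:,0]; print(x.mean(0).round(),cv2.contourArea(k),rect(plane(c,x,z)))
print("o",ray(c,[[0,0]])[0])
print("blue");m=cv2.inRange(h,(105,120,40),(130,255,255));blobs(m,.09,80)
print("yellow");m=cv2.inRange(h,(22,170,140),(35,255,255));blobs(m,.09,10)
print("white");m=cv2.inRange(h,(0,0,150),(180,70,255));blobs(m,.048,30)
for p in [(305,280),(305,303),(256,279),(256,293),(375,275),(375,297),(205,230),(190,250),(290,210),(360,220),(403,230),(330,216),(230,290)]: print(p,h[p[1],p[0]])
E
```

```text
o [0.36917121 0.02070137 1.46571555]
blue
[310. 292.] 146.5 [435.3  15.9  61.9  19.7  -9.5]
[422. 290.] 138.5 [ 443.7 -250.8   62.4   19.4  -20.4]
[299. 290.] 144.5 [438.8  39.2  61.6  19.5  -8.3]
[412. 286.] 167.0 [ 452.  -228.2   62.    21.5  -20.4]
[379. 285.] 140.5 [ 453.  -148.    60.2   19.2    3.3]
[368. 286.] 164.5 [ 451.5 -123.3   61.9   21.6    3.1]
yellow
[427. 346.] 48.0 [ 313.9 -262.9   28.5   11.6  -89. ]
[376. 334.] 31.5 [ 338.8 -142.7   25.8    8.5   57.5]
[305. 290.] 23.5 [437.6  27.7  26.1   7.4  -8.3]
[417. 288.] 28.0 [ 448.7 -240.    25.9    8.3  -20.7]
[373. 285.] 25.0 [ 4.527e+02 -1.362e+02  2.620e+01  7.200e+00  3.000e-01]
[478. 179.] 32.0 [ 716.8 -391.2   25.9    9.    44.4]
white
[526. 478.] 60.0 [  10.5 -501.7   63.9    9.   -89.1]
[ 26. 464.] 235.5 [ 21.5 672.9 143.8  11.3  66.7]
[ 28. 456.] 272.0 [ 39.1 670.6 153.7  11.8  66.3]
[306. 446.] 2198.0 [ 54.5   3.6 214.  116.   90. ]
[152. 287.] 156.5 [441.8 401.4  70.3  15.7  73.9]
[148. 239.] 153.0 [559.6 416.7  70.7  15.9  81.6]
[197. 236.] 151.0 [569.3 297.7  70.6  15.9  77.7]
[471. 222.] 146.5 [ 618.8 -382.
[... 240 characters left out ...]
  60.] 180.5 [1025.6  443.8   66.5   43.5  -88.7]
[213.  62.] 511.5 [1028.1  277.6   98.    72.2   43. ]
[507.  45.] 178.0 [1090.2 -486.7   81.4   53.9  -59.1]
[194.  35.] 146.5 [1092.4  331.7   65.8   52.8  -70.8]
[151.  38.] 204.0 [1082.7  435.9   79.7   65.9  -27.2]
[480.  29.] 170.5 [1129.6 -414.6   73.2   36.1  -88.6]
[118.  21.] 63.0 [1131.4  526.9   70.3   26.4   63.8]
(305, 280) [110 139 156]
(305, 303) [110 147 166]
(256, 279) [ 17 118 209]
(256, 293) [ 18 113 209]
(375, 275) [111 147 163]
(375, 297) [112 119 126]
(205, 230) [ 15 130 172]
(190, 250) [ 14 135 106]
(290, 210) [ 18 109 210]
(360, 220) [ 18 110 194]
(403, 230) [  6 167  99]
(330, 216) [17 80 64]
(230, 290) [ 14 140 158]
```

View pics/c.png

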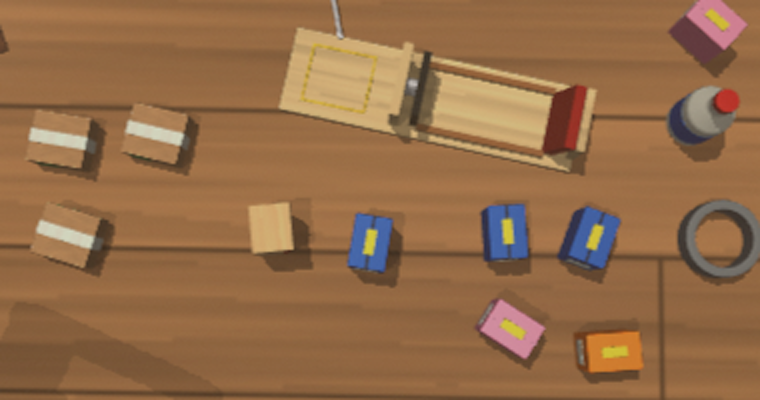

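The crop shows the three blue cases with their yellow tags, the cartons with their white tape, the wedge head at crop (271,229), and the tray outline at crop (340,78). Next I'll find the tray pose and the wedge.

```bash
python3 - <<'E'
from h import *
c=viewer.capture("top"); im=c["img"][:,:,::-1]; h=cv2.cvtColor(np.ascontiguousarray(im),cv2.COLOR_BGR2HSV)
def pts(m,x0,x1,y0,y1):
    v,u=np.nonzero(m[y0:y1,x0:x1]); return np.stack([u+x0,v+y0],1)
# yellow outline
m=cv2.inRange(h,(18,135,150),(32,255,255)); P=pts(m,262,318,180,230); print("outline",len(P),rect(plane(c,P,.012)))
# wood light board (tray + wedge)
m=cv2.inRange(h,(14,60,180),(24,128,255)); m=cv2.morphologyEx(m,cv2.MORPH_OPEN,np.ones((3,3),np.uint8))
P=pts(m,235,275,265,305); print("wedge top",len(P),rect(plane(c,P,.100)))
P=pts(m,255,425,180,260); print("board",len(P),rect(plane(c,P,.012)))
m=cv2.inRange(h,(0,150,60),(8,255,255))|cv2.inRange(h,(172,150,60),(180,255,255)); P=pts(m,380,425,205,260); print("red",len(P),rect(plane(c,P,.096)),rect(plane(c,P,.012)))
m=cv2.inRange(h,(0,0,0),(180,255,60)); P=pts(m,315,345,190,245); print("pad",len(P),rect(plane(c,P,.096)))
go(.4376,.0277,-8.9,.20); go(.4527,-.1362,2.5)
w=viewer.capture("wrist"); print(w["intrinsics"][0]); 
E
```

```text
outline 199 [649.7  72.3  85.8  77.1  79.1]
wedge top 470 [451.8 146.4  55.5  47.3   6.4]
board 3908 [629.6 -55.9 391.2 118.6  78.7]
red 505 [ 589.2 -203.4   87.7   37.7  -11.4] [ 602.7 -217.2   93.1   40.1  -11.4]
pad 10 [584.6 -21.8   9.2   4.6 -17.3]
shift [-40.66 -43.54   1.85] turn 1.405 j6 -0.09 z 21.8
shift [-47.26 -58.62   0.06] turn 1.206 j6 -0.09 z 21.8
[371.64829954   0.         315.3642389 ]
```

Request:
carry_out --series '[[[-4.06, -4.35, 0.1, 0], [-4.06, -4.35, 0.1, 0], [-4.07, -4.36, 0.1, 0], [-4.07, -4.36, 0, 0], [-4.07, -4.36, 0, 0], [-4.07, -4.36, 0, 0], [-4.07, -4.36, 0, 0], [-4.07, -4.35, 0, 0], [-4.06, -4.35, 0, 0], [-4.06, -4.34, 0, 0]]]' --grip 0

```text
t: 1.5
ee_pos: [0.4383, 0.026, 0.2159]
ee_rot: [0.16, 0.987, 0.0, 0.0]
wrist_force: [-0.0, -0.2, -0.1]
opening: 1.0
finger_force: 0.0
```

Request:
carry_out --series '[[[0, 0, 0.7, 0.176], [0, 0, 0.7, 0.176], [0, 0, 0.7, 0.176], [0, 0, 0.7, 0.176], [0, 0, 0.7, 0.176], [0, 0, 0.7, 0.176], [0, 0, 0.7, 0.176], [0, 0, 0.7, 0.173], [0, 0, 0, 0], [0, 0, 0, 0]]]'

```text
t: 2.75
ee_pos: [0.4378, 0.028, 0.1599]
ee_rot: [0.758, 0.652, 0.0, 0.0]
wrist_force: [-0.0, 0.3, 0.5]
opening: 0.998
finger_force: 0.0
```

```bash
python3 - <<'E'
from h import *
go(.4376,.0277,-8.9,.045)
w=viewer.capture("wrist"); im=np.ascontiguousarray(w["img"][:,:,::-1]); cv2.imwrite("pics/w1.png",im)
h=cv2.cvtColor(im,cv2.COLOR_BGR2HSV); m=cv2.inRange(h,(22,150,120),(35,255,255))
for k in cv2.findContours(m,cv2.RETR_EXTERNAL,cv2.CHAIN_APPROX_NONE)[0]:
    if cv2.contourArea(k)>40: print(k[:,0].mean(0),cv2.contourArea(k),rect(plane(w,k[:,0],.09,True)))
E
```

```text
shift [-0.03 -0.02 11.49] turn 0.004 j6 0.1 z 15.99
[315.36752137 251.90598291] 700.5 [438.4  28.8  30.5  11.1  -8.7]
[528.85234899 148.23489933] 5534.0 [600.4  80.1  63.4  57.4  78.7]
```

View pics/w1.png

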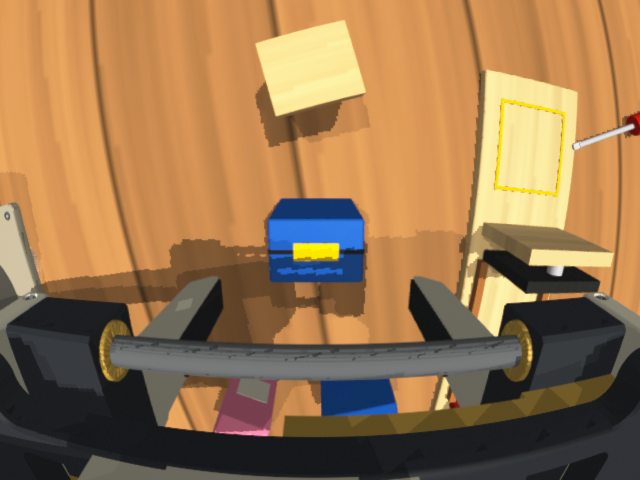

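The wrist view shows the case centred between the fingers, with its tag at (315,252) in agreement with the top view. I'll grasp it.

Request:
carry_out --series '[[[0, 0, 3, 0], [0, 0, 3, 0], [0, 0, 3, 0], [0, 0, 1.5, 0], [0, 0, 1, 0], [0, 0, 0, 0]]]'

```text
t: 3.55
ee_pos: [0.4378, 0.028, 0.0447]
ee_rot: [0.76, 0.65, -0.0, -0.0]
wrist_force: [0.3, -0.4, 0.3]
opening: 1.003
finger_force: 0.0
```

Request:
carry_out --series '[[[0, 0, 0, 0], [0, 0, 0, 0], [0, 0, 0, 0], [0, 0, 0, 0], [0, 0, 0, 0], [0, 0, -1, 0], [0, 0, -3, 0], [0, 0, -4, 0], [0, 0, -4, 0], [0, 0, -3.5, 0]]]' --grip 255

```text
t: 4.8
ee_pos: [0.4375, 0.028, 0.2014]
ee_rot: [0.76, 0.65, 0.0, 0.0]
wrist_force: [0.3, -0.0, -2.5]
opening: 0.686
finger_force: 30.0
```

```bash
cat >> h.py <<'E'
TA=79.; U=np.array([np.cos(np.radians(TA)),np.sin(np.radians(TA))]); DECK=np.array([.6497,.0723])
def tray(y,x=0): return DECK+U*(y-.110)+np.array([U[1],-U[0]])*x
E
python3 - <<'E'
from h import *
print(bot.state()['opening'],bot.state()['finger_force'])
go(*tray(-.027),TA-90); go(*tray(-.027),TA-90,.058)
# tray re-measure from this wrist view
w=viewer.capture("wrist"); im=np.ascontiguousarray(w["img"][:,:,::-1]); cv2.imwrite("pics/w2.png",im)
h=cv2.cvtColor(im,cv2.COLOR_BGR2HSV); m=cv2.inRange(h,(24,170,150),(33,255,255))
for k in cv2.findContours(m,cv2.RETR_EXTERNAL,cv2.CHAIN_APPROX_NONE)[0]:
    if cv2.contourArea(k)>300: print(k[:,0].mean(0),cv2.contourArea(k),rect(plane(w,k[:,0],.012,True)))
E
```

```text
0.6857528789811141 29.982571005821228
shift [-6.040e+00  1.977e+01  1.000e-02] turn 0.037 j6 0.1 z 20.14
shift [-6.04 19.77 14.35] turn 0.037 j6 0.1 z 20.14
[315.66120219 335.95628415] 1017.5 [ 417.1 -102.7   86.5   18.1   -9.3]
[508.90073529 145.50735294] 4662.0 [650.8  73.4  84.   75.9  78.8]
```

Request:
carry_out --series '[[[-1.2, 4, 0, 0], [-1.2, 4, 0, 0], [-1.2, 4, 0, 0], [-1.2, 4, 0, 0], [-1.15, 3.85, 0, 0], [0, 0, 4, 0.039], [0, 0, 2, 0], [0, 0, 0, 0]]]'

```text
t: 5.85
ee_pos: [0.6223, -0.0609, 0.1368]
ee_rot: [0.772, 0.636, -0.002, -0.002]
wrist_force: [0.8, 0.3, -1.6]
opening: 0.684
finger_force: 30.0
```

```bash
sed -i 's/TA=79./TA=78.9/;s/\[.6497,.0723\]/[.6505,.0731]/' h.py
python3 - <<'E'
from h import *
go(*tray(-.027),TA-90,.0575)
c=viewer.capture("side"); cv2.imwrite("pics/s1.png",cv2.resize(c["img"][200:340,230:430,::-1],None,fx=3,fy=3))
E
```

```text
shift [-0.01  0.23  7.93] turn 0.001 j6 0.01 z 13.68
```

View pics/s1.png

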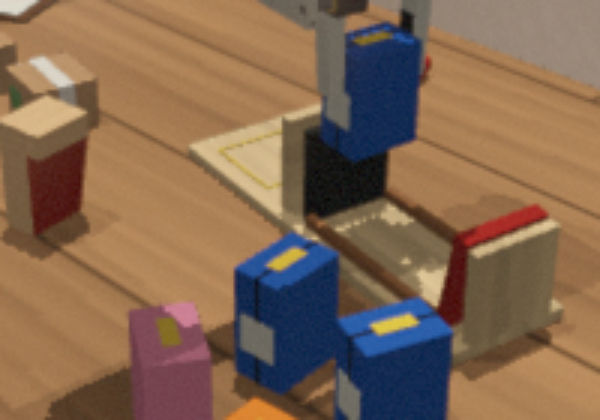

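The side view shows the held case above the row bay, just in front of the black pad. I'll lower it and nudge it against the pad.

Request:
carry_out --series '[[[0, 0.2, 2.5, 0], [0, 0, 2.5, 0], [0, 0, 2, 0], [0, 0, 0.8, 0], [0, 0, 0, 0], [0.2, 0, 0, 0], [0.2, 0, 0, 0], [0.1, 0, 0, 0], [0, 0, 0, 0], [0, 0, 0, 0]]]'

```text
t: 7.15
ee_pos: [0.6276, -0.057, 0.0617]
ee_rot: [0.772, 0.635, -0.0, 0.0]
wrist_force: [0.0, -1.2, -1.8]
opening: 0.686
finger_force: 30.0
```

Request:
carry_out --series '[[[0, 0, 0.25, 0], [0, 0, 0.2, 0], [0, 0, 0, 0], [0, 0, 0, 0]]]'

```text
t: 7.65
ee_pos: [0.6275, -0.0569, 0.0571]
ee_rot: [0.772, 0.635, -0.0, -0.0]
wrist_force: [-0.7, -1.8, -0.3]
opening: 0.687
finger_force: 30.0
```

```bash
python3 - <<'E'
from h import *
go(*tray(-.0225),TA-90,.0575); print(bot.state()['wrist_force'],bot.state()['ee_pos'])
E
```

```text
shift [-0.05 -0.25 -0.04] turn -0.0 j6 0.02 z 5.71
[-0.66401103 -1.81640169 -0.26462883] [ 0.62750609 -0.05693136  0.05706284]
```

Request:
carry_out --series '[[[0, -0.25, 0, 0], [0, 0, 0, 0]]]'

```text
t: 7.9
ee_pos: [0.625, -0.0564, 0.0571]
ee_rot: [0.772, 0.635, -0.0, -0.0]
wrist_force: [-0.2, -1.0, -0.8]
opening: 0.688
finger_force: 30.0
```

Request:
carry_out --series '[[[0, 0, 0, 0], [0, 0, 0, 0], [0, 0, 0, 0], [0, 0, -3, 0], [0, 0, -5, 0], [0, 0, -5, 0], [0, 0, -1.5, 0], [0, 0, 0, 0]]]' --grip 0

```text
t: 8.9
ee_pos: [0.6259, -0.0565, 0.2032]
ee_rot: [0.772, 0.635, 0.001, 0.001]
wrist_force: [0.1, 0.2, -1.1]
opening: 1.001
finger_force: 0.0
```

```bash
python3 - <<'E'
from h import *
go(.4533,-.1354,3.,.045); 
E
```

```text
shift [-11.07 -15.45  15.78] turn -0.246 j6 0.02 z 20.32
```

Request:
carry_out --series '[[[-2.77, -3.86, 0, 0], [-2.77, -3.86, 0, 0], [-2.77, -3.86, 0, 0], [-2.76, -3.87, 0, 0], [0, 0, 0, -0.123], [0, 0, 1, -0.123], [0, 0, 3, 0], [0, 0, 2, 0], [0, 0, 0, 0], [0, 0, 0, 0]]]'

```text
t: 10.15
ee_pos: [0.4518, -0.1351, 0.1417]
ee_rot: [0.688, 0.725, -0.0, -0.001]
wrist_force: [-0.1, 0.1, 0.5]
opening: 1.002
finger_force: 0.0
```

```bash
cat >> h.py <<'E'
def tags(z=.09,lo=(22,150,120),hi=(35,255,255)):
    w=viewer.capture("wrist"); im=np.ascontiguousarray(w["img"][:,:,::-1])
    m=cv2.inRange(cv2.cvtColor(im,cv2.COLOR_BGR2HSV),lo,hi)
    for k in cv2.findContours(m,cv2.RETR_EXTERNAL,cv2.CHAIN_APPROX_NONE)[0]:
        if cv2.contourArea(k)>200: print(k[:,0].mean(0).round(),cv2.contourArea(k),rect(plane(w,k[:,0],z,True)))
E
python3 - <<'E'
from h import *
tags(); go(.4533,-.1354,3.,.045); 
E
```

```text
[304. 395.] 451.5 [ 448.8 -238.8   30.6   12.   -20. ]
[318. 262.] 787.0 [ 453.8 -135.2   29.2   11.5    4.3]
[146. 261.] 565.0 [ 339.2 -141.5   29.3   11.3   58. ]
[581. 163.] 510.5 [635.2 -55.8  32.6  12.5 -11. ]
shift [-0.01  0.09  9.74] turn -0.0 j6 -0.45 z 14.24
```

Request:
carry_out --series '[[[0, 0.1, 3, 0], [0, 0, 3, 0], [0, 0, 2.5, 0], [0, 0, 1.2, 0], [0, 0, 0, 0]]]'

```text
t: 10.82
ee_pos: [0.4531, -0.1352, 0.0451]
ee_rot: [0.688, 0.725, -0.0, -0.0]
wrist_force: [0.1, -0.1, -0.2]
opening: 1.002
finger_force: 0.0
```

Request:
carry_out --series '[[[0, 0, 0, 0], [0, 0, 0, 0], [0, 0, 0, 0], [0, 0, 0, 0], [0, 0, 0, 0], [0, 0, -1, 0], [0, 0, -3, 0], [0, 0, -4, 0], [0, 0, -4, 0], [0, 0, -3.5, 0]]]' --grip 255

```text
t: 12.08
ee_pos: [0.453, -0.1351, 0.2018]
ee_rot: [0.688, 0.725, 0.0, 0.0]
wrist_force: [0.3, -0.8, -2.2]
opening: 0.691
finger_force: 29.9
```

```bash
python3 - <<'E'
from h import *
print(bot.state()['ee_pos'])
go(*tray(-.073),TA-90,.0575)
E
```

```text
[ 0.45296475 -0.13509611  0.20182732]
shift [ 2.02 16.35 14.44] turn 0.246 j6 -0.45 z 20.18
```

Request:
carry_out --series '[[[0.5, 4, 0, 0], [0.5, 4, 0, 0], [0.5, 4, 0, 0], [0.52, 4.35, 0, 0], [0, 0, 0, 0.123], [0, 0, 2, 0.123], [0, 0, 2, 0], [0, 0, 0, 0], [0, 0, 0, 0]]]'

```text
t: 13.2
ee_pos: [0.6153, -0.1066, 0.1605]
ee_rot: [0.772, 0.636, 0.0, -0.0]
wrist_force: [0.4, -0.9, -1.8]
opening: 0.687
finger_force: 29.9
```

```bash
python3 - <<'E'
from h import *
go(*tray(-.073),TA-90,.0575)
E
```

```text
shift [ 1.00e-02 -1.00e-02  1.03e+01] turn 0.001 j6 -0.06 z 16.05
```

Request:
carry_out --series '[[[0, 0, 3, 0], [0, 0, 3, 0], [0, 0, 3, 0], [0, 0, 1.3, 0], [0, 0, 0, 0], [0.2, 0, 0, 0], [0.2, 0, 0, 0], [0.15, 0, 0, 0], [0, 0, 0, 0], [0, 0, 0, 0]]]'

```text
t: 14.45
ee_pos: [0.6165, -0.1011, 0.0571]
ee_rot: [0.772, 0.635, -0.0, -0.0]
wrist_force: [0.4, -0.0, -2.0]
opening: 0.69
finger_force: 30.0
```

```bash
python3 - <<'E'
from h import *
go(*tray(-.0675),TA-90,.057); print(bot.state()['wrist_force'])
E
```

```text
shift [ 0.   -0.01  0.01] turn -0.0 j6 -0.05 z 5.71
[ 0.39690466 -0.03767925 -1.97131105]
```

Request:
carry_out --series '[[[0, 0, 0.1, 0], [0, 0, 0, 0], [0, 0, 0, 0], [0, 0, 0, 0], [0, 0, -3, 0], [0, 0, -5, 0], [0, 0, -5, 0], [0, 0, -1.5, 0], [0, 0, 0, 0]]]' --grip 0

```text
t: 15.58
ee_pos: [0.6172, -0.1013, 0.2022]
ee_rot: [0.772, 0.635, 0.001, 0.001]
wrist_force: [0.2, 0.0, -0.1]
opening: 0.999
finger_force: 0.0
```

```bash
python3 - <<'E'
from h import *
go(.4490,-.2390,-20.4,.045)
E
```

```text
shift [-16.75 -13.89  15.69] turn 0.162 j6 -0.05 z 20.22
```

Request:
carry_out --series '[[[-3.4, -2.8, 0, 0], [-3.4, -2.8, 0, 0], [-3.4, -2.8, 0, 0], [-3.4, -2.8, 0, 0], [-3.15, -2.69, 0, 0], [0, 0, 2, 0.162], [0, 0, 2, 0], [0, 0, 2, 0], [0, 0, 0, 0], [0, 0, 0, 0]]]'

```text
t: 16.82
ee_pos: [0.4475, -0.2384, 0.1405]
ee_rot: [0.821, 0.571, -0.0, -0.001]
wrist_force: [-0.1, 0.4, 0.6]
opening: 1.003
finger_force: 0.0
```

```bash
python3 - <<'E'
from h import *
tags(); go(.4490,-.2390,-20.4,.045)
E
```

```text
[318. 263.] 797.5 [ 448.9 -238.8   30.7   11.   -20.4]
[108. 183.] 610.0 [ 339.2 -141.6   29.8   12.    58.3]
shift [0.01 0.11 9.62] turn 0.0 j6 -0.23 z 14.12
```

Request:
carry_out --series '[[[0, 0.1, 3, 0], [0, 0, 3, 0], [0, 0, 2.5, 0], [0, 0, 1.1, 0], [0, 0, 0, 0]]]'

```text
t: 17.5
ee_pos: [0.4488, -0.239, 0.0452]
ee_rot: [0.821, 0.571, -0.0, -0.0]
wrist_force: [0.4, 0.2, 0.2]
opening: 1.003
finger_force: 0.0
```

Request:
carry_out --series '[[[0, 0, 0, 0], [0, 0, 0, 0], [0, 0, 0, 0], [0, 0, 0, 0], [0, 0, 0, 0], [0, 0, -1, 0], [0, 0, -3, 0], [0, 0, -4, 0], [0, 0, -4, 0], [0, 0, -4, 0]]]' --grip 255

```text
t: 18.75
ee_pos: [0.4484, -0.2388, 0.2065]
ee_rot: [0.821, 0.571, -0.0, -0.0]
wrist_force: [0.5, -0.7, -2.7]
opening: 0.685
finger_force: 30.0
```

```bash
python3 - <<'E'
from h import *
go(*tray(-.119),TA-90,.0575)
E
```

```text
shift [13.68 11.78 14.9 ] turn -0.162 j6 -0.23 z 20.65
```

Request:
carry_out --series '[[[3.4, 2.9, 0, 0], [3.4, 2.9, 0, 0], [3.4, 3, 0, 0], [3.48, 2.98, 0, 0], [0, 0, 0, -0.162], [0, 0, 2, 0], [0, 0, 2, 0], [0, 0, 0, 0], [0, 0, 0, 0]]]'

```text
t: 19.88
ee_pos: [0.6065, -0.1522, 0.165]
ee_rot: [0.773, 0.635, -0.0, -0.0]
wrist_force: [-0.2, 0.2, -1.7]
opening: 0.685
finger_force: 30.0
```

```bash
python3 - <<'E'
from h import *
go(*tray(-.119),TA-90,.0575); tags(.102)
c=viewer.capture("top"); cv2.imwrite("pics/t1.png",cv2.resize(c["img"][160:280,240:440,::-1],None,fx=4,fy=4))
E
```

```text
shift [ 0.05 -0.02 10.75] turn -0.002 j6 -0.13 z 16.5
[315. 336.] 1026.5 [ 595.  -210.3   56.2   11.6  -11.2]
[315. 175.] 837.0 [ 616.2 -100.7   30.1   11.2  -11.2]
[314. 101.] 843.5 [624.8 -55.9  30.2  11.3 -11.4]
[315.  10.] 265.0 [637.4   4.9  54.4   9.7 -11.3]
```

View pics/t1.png

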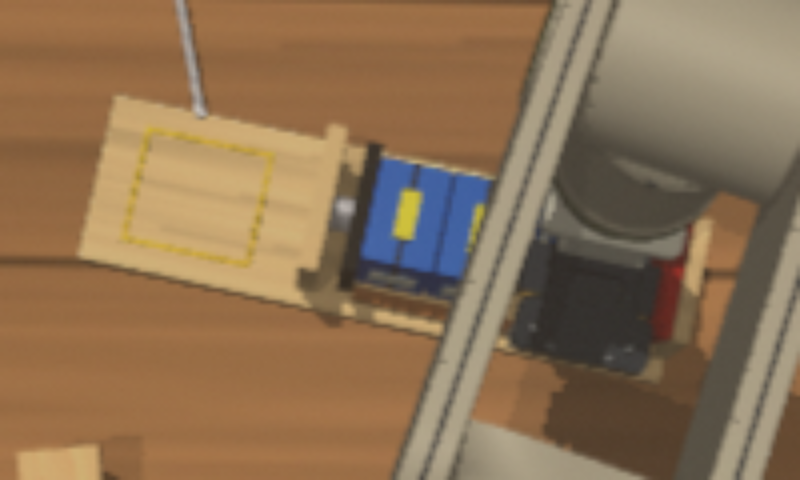

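The top crop shows two cases in the bay against the pad, with the third held above the gap.

Request:
carry_out --series '[[[0, 0, 3, 0], [0, 0, 3, 0], [0, 0, 3, 0], [0, 0, 1.75, 0], [0, 0, 0, 0], [0.2, 0, 0, 0], [0.2, 0, 0, 0], [0.2, 0, 0, 0], [0.1, 0, 0, 0], [0, 0, 0, 0]]]'

```text
t: 21.22
ee_pos: [0.6083, -0.145, 0.0577]
ee_rot: [0.772, 0.635, 0.0, 0.0]
wrist_force: [0.1, 0.1, -2.5]
opening: 0.691
finger_force: 30.0
```

```bash
python3 - <<'E'
from h import *
go(*tray(-.1125),TA-90,.057); print(bot.state()['wrist_force'])
E
```

```text
shift [-0.04 -0.06  0.07] turn -0.0 j6 -0.12 z 5.77
[ 0.12616385  0.08864344 -2.5384292 ]
```

Nothing is touching yet, so I'll nudge a bit more until the force shows contact.

Request:
carry_out --series '[[[0.1, -0.05, 0, 0], [0.1, 0, 0, 0], [0, 0, 0, 0]]]'

```text
t: 21.6
ee_pos: [0.6082, -0.1433, 0.0577]
ee_rot: [0.772, 0.635, -0.0, 0.0]
wrist_force: [-0.1, -3.6, -2.8]
opening: 0.686
finger_force: 30.0
```

```bash
python3 - <<'E'
from h import *
go(*tray(-.1125),TA-90,.057); print(bot.state()['wrist_force']); tags(.102)
E
```

```text
shift [-0.2  -0.01  0.07] turn -0.0 j6 -0.12 z 5.77
[-0.12833758 -3.58788901 -2.76401834]
[315. 338.] 839.0 [ 608.6 -140.7   30.1    5.   -11.2]
[314. 227.] 2923.5 [616.4 -99.2  30.3  11.7 -11.2]
[313.  91.] 3135.5 [624.9 -55.1  29.9  11.9 -11. ]
```

Request:
carry_out --series '[[[0, 0, 0.06, 0], [0, 0, 0.04, 0], [-0.1, 0, 0, 0], [0, 0, 0, 0]]]'

```text
t: 22.15
ee_pos: [0.6078, -0.1434, 0.0563]
ee_rot: [0.772, 0.635, 0.0, -0.0]
wrist_force: [0.3, -0.4, -1.5]
opening: 0.682
finger_force: 30.0
```

Request:
carry_out --series '[[[0, 0, 0, 0], [0, 0, 0, 0], [0, 0, 0, 0], [0, 0, -3, 0], [0, 0, -5, 0], [0, 0, -5, 0], [0, 0, -2, 0], [0, 0, 0, 0]]]' --grip 0

```text
t: 23.15
ee_pos: [0.609, -0.1442, 0.2081]
ee_rot: [0.772, 0.635, 0.001, 0.001]
wrist_force: [-0.3, -0.0, -1.8]
opening: 1.0
finger_force: 0.0
```

```bash
python3 - <<'E'
from h import *
go(.4525,.1472,6.4,.065); tags(.102)
E
```

```text
shift [ 25.59 -21.02  14.24] turn -0.306 j6 -0.12 z 20.81
[313. 238.] 537.5 [ 607.7 -143.2   30.3   11.   -11.2]
[313. 178.] 598.0 [616.4 -99.1  30.7  11.1 -11.2]
[313. 117.] 569.5 [625.1 -55.2  30.2  11.1 -11.2]
[314.  25.] 327.0 [640.4  20.2  57.6  29.1 -11.2]
```

Request:
carry_out --series '[[[3.2, -2.63, 0, 0], [3.2, -2.63, 0, 0], [3.2, -2.63, 0, 0], [3.2, -2.63, 0, 0], [3.2, -2.63, 0, 0], [3.2, -2.63, 0, 0], [3.2, -2.62, 0, 0], [3.19, -2.62, 0, 0], [0, 0, 0, -0.153], [0, 0, 0, -0.153]]]'

```text
t: 24.45
ee_pos: [0.4492, 0.148, 0.2035]
ee_rot: [0.664, 0.748, -0.002, -0.001]
wrist_force: [-0.3, 0.2, -0.4]
opening: 1.001
finger_force: 0.0
```

```bash
python3 - <<'E'
from h import *
go(.4525,.1472,6.4,.065)
w=viewer.capture("wrist"); im=np.ascontiguousarray(w["img"][:,:,::-1]); cv2.imwrite("pics/w3.png",im)
m=cv2.inRange(cv2.cvtColor(im,cv2.COLOR_BGR2HSV),(18,40,170),(32,140,255))
for k in cv2.findContours(m,cv2.RETR_EXTERNAL,cv2.CHAIN_APPROX_NONE)[0]:
    if cv2.contourArea(k)>800: print(k[:,0].mean(0).round(),cv2.contourArea(k),rect(plane(w,k[:,0],.1,True)))
E
```

```text
shift [-0.11  0.38 13.85] turn 0.007 j6 0.09 z 20.35
[490. 295.] 2342.0 [599.1 111.1  55.8  52.1  78.9]
[494. 268.] 2389.5 [603.  134.5  82.2  51.9 -11.2]
[ 19. 237.] 1479.0 [162.4 114.1  60.7  46.7   1.2]
[319. 223.] 1784.0 [451.2 159.6  55.9  22.9   6.8]
```

View pics/w3.png

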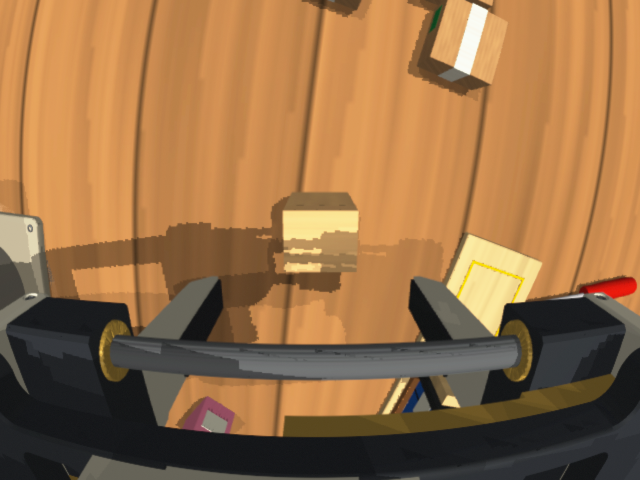

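The wrist view shows the wedge head centred at (320,240), partly in the arm's shadow. Its far edge puts the centre at the pose already measured, so I'll grasp it.

Request:
carry_out --series '[[[-0.05, 0.1, 3.5, 0.006], [0, 0, 3.5, 0], [0, 0, 3.5, 0], [0, 0, 2.2, 0], [0, 0, 0.8, 0], [0, 0, 0, 0]]]'

```text
t: 25.25
ee_pos: [0.4511, 0.147, 0.0704]
ee_rot: [0.669, 0.743, -0.001, -0.001]
wrist_force: [0.3, 0.1, 0.4]
opening: 1.0
finger_force: 0.0
```

```bash
python3 - <<'E'
from h import *
go(.4525,.1472,6.6,.065)
E
```

```text
shift [0.01 0.14 0.54] turn -0.01 j6 0.1 z 7.04
```

Request:
carry_out --series '[[[0, 0, 0, 0], [0, 0, 0, 0], [0, 0, 0, 0], [0, 0, 0, 0], [0, 0, 0, 0], [0, 0, -1, 0], [0, 0, -3, 0], [0, 0, -4, 0], [0, 0, -4, 0], [0, 0, -4, 0]]]' --grip 255

```text
t: 26.5
ee_pos: [0.4518, 0.1472, 0.2333]
ee_rot: [0.669, 0.744, -0.0, -0.0]
wrist_force: [0.7, 1.0, -2.4]
opening: 0.6
finger_force: 30.0
```

```bash
sed -i 's/TA=78.9/TA=78.8/' h.py; python3 - <<'E'
from h import *
go(*tray(-.157),TA-90,.2); print(bot.state()['opening'])
E
```

```text
shift [-34.97  11.05   3.33] turn 0.301 j6 0.1 z 23.33
0.6000734726174051
```

Request:
carry_out --series '[[[-4.4, 1.38, 0, 0], [-4.4, 1.38, 0, 0], [-4.4, 1.38, 0, 0], [-4.4, 1.38, 0, 0], [-4.4, 1.38, 0, 0], [-4.4, 1.38, 0, 0], [-4.4, 1.38, 0, 0], [-4.4, 1.38, 0, 0], [0, 0, 0, 0.15], [0, 0, 0, 0.151]]]'

```text
t: 27.75
ee_pos: [0.5989, -0.1918, 0.2313]
ee_rot: [0.775, 0.633, -0.0, -0.001]
wrist_force: [0.8, 0.5, -1.9]
opening: 0.603
finger_force: 30.0
```

Request:
carry_out --series '[[[0, 0, 1, 0], [0, 0, 0, 0], [0, 0, 0, 0]]]'

```text
t: 28.12
ee_pos: [0.5989, -0.1908, 0.2214]
ee_rot: [0.772, 0.636, -0.0, -0.0]
wrist_force: [-1.1, -0.2, -1.7]
opening: 0.6
finger_force: 30.0
```

```bash
python3 - <<'E'
from h import *
go(*tray(-.160),TA-90,.120)
c=viewer.capture("side"); cv2.imwrite("pics/s2.png",cv2.resize(c["img"][200:340,270:470,::-1],None,fx=4,fy=4,interpolation=cv2.INTER_CUBIC))
E
```

```text
shift [-0.11 -0.06 10.14] turn 0.003 j6 -0.2 z 22.14
```

View pics/s2.png

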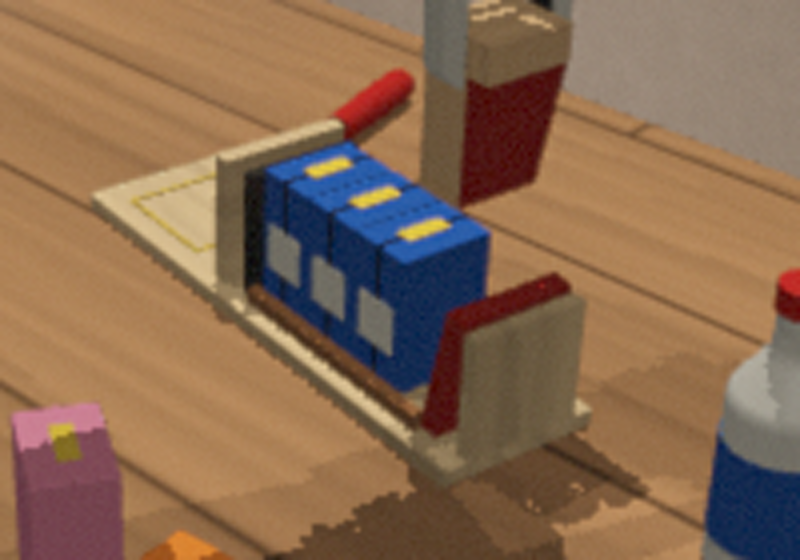

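The side view shows the row snug against the pad and the wedge above the gap, with its red face toward the red wall. I'll lower it.

Request:
carry_out --series '[[[-0.11, -0.06, 2, 0.003], [0, 0, 2, 0], [0, 0, 2, 0], [0, 0, 2, 0], [0, 0, 2, 0], [0, 0, 0, 0], [0, 0, 0.3, 0], [0, 0, 0.3, 0], [0, 0, 0.3, 0], [0, 0, 0, 0]]]'

```text
t: 29.42
ee_pos: [0.5995, -0.1911, 0.1136]
ee_rot: [0.773, 0.634, 0.001, 0.0]
wrist_force: [1.8, 6.6, -1.4]
opening: 0.606
finger_force: 29.9
```

```bash
python3 - <<'E'
from h import *
go(*tray(-.160),TA-90,.106);print(bot.state()['wrist_force'])
E
```

```text
shift [-0.1  -0.13  0.76] turn -0.002 j6 -0.19 z 11.36
[ 1.78949966  6.55455978 -1.37293422]
```

Request:
carry_out --series '[[[0.15, -0.1, 0, 0], [0, 0, 0, 0], [0, 0, 0.2, 0], [0, 0, 0, 0]]]'

```text
t: 29.92
ee_pos: [0.5979, -0.1901, 0.1106]
ee_rot: [0.774, 0.634, 0.0, -0.0]
wrist_force: [1.5, 3.4, -0.2]
opening: 0.603
finger_force: 30.0
```

Request:
carry_out --series '[[[0, 0, 0, 0], [0, 0, 0, 0], [0, 0, 0, 0], [0, 0, -4, 0], [0, 0, -5, 0], [0, 0, -3, 0], [0, 0, 0, 0], [0, 0, 0, 0]]]' --grip 0

```text
t: 30.92
ee_pos: [0.5971, -0.1903, 0.2293]
ee_rot: [0.774, 0.634, -0.0, -0.001]
wrist_force: [-0.8, -0.3, -1.1]
opening: 1.0
finger_force: 0.0
```

```bash
python3 - <<'E'
from h import *
go(*tray(-.158),TA-90,.15);print(bot.state()['wrist_force'])
c=viewer.capture("side"); cv2.imwrite("pics/s3.png",cv2.resize(c["img"][200:340,270:470,::-1],None,fx=3,fy=3,interpolation=cv2.INTER_CUBIC))
E
```

```text
shift [0.08 0.13 7.93] turn -0.003 j6 -0.19 z 22.93
[-0.78950655 -0.28154797 -1.11021064]
```

View pics/s3.png

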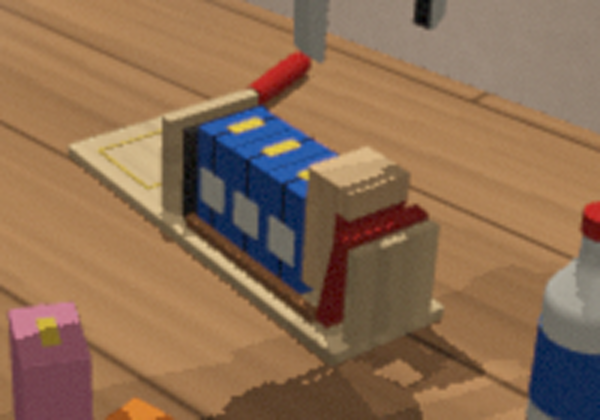

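The side view shows the wedge seated upright in the gap, still high. I'll close the fingers and press on its top.

Request:
carry_out --series '[[[0.25, 0.1, 2, 0], [0, 0, 2, 0], [0, 0, 2, 0], [0, 0, 1, 0], [0, 0, 0, 0], [0, 0, 0, 0], [0, 0, 0, 0]]]' --grip 255

```text
t: 31.85
ee_pos: [0.5998, -0.1884, 0.1619]
ee_rot: [0.774, 0.634, 0.0, 0.001]
wrist_force: [0.5, -0.8, -0.9]
opening: 0.296
finger_force: 0.0
```

Request:
carry_out --series '[[[0, 0, 0.5, 0], [0, 0, 0.5, 0], [0, 0, 0.5, 0], [0, 0, 0.4, 0], [0, 0, 0.4, 0], [0, 0, 0.3, 0], [0, 0, 0, 0]]]'

```text
t: 32.72
ee_pos: [0.5989, -0.188, 0.1343]
ee_rot: [0.774, 0.634, -0.0, -0.0]
wrist_force: [0.6, -0.5, 0.3]
opening: 0.003
finger_force: 0.0
```

Request:
carry_out --series '[[[0, 0, 0.3, 0], [0, 0, 0.3, 0], [0, 0, 0.3, 0], [0, 0, 0, 0]]]'

```text
t: 33.22
ee_pos: [0.5991, -0.188, 0.1255]
ee_rot: [0.774, 0.634, -0.0, -0.0]
wrist_force: [0.5, 0.1, 0.9]
opening: 0.004
finger_force: 0.1
```

Request:
carry_out --series '[[[0, 0, 0.3, 0], [0, 0, 0.3, 0], [0, 0, 0.3, 0], [0, 0, 0, 0]]]'

```text
t: 33.72
ee_pos: [0.6004, -0.1874, 0.1181]
ee_rot: [0.773, 0.634, 0.001, 0.001]
wrist_force: [1.4, 4.2, 6.9]
opening: 0.002
finger_force: 3.6
```

```bash
python3 - <<'E'
from h import *
go(*tray(-.156),TA-90,.112)
c=viewer.capture("side"); cv2.imwrite("pics/s4.png",cv2.resize(c["img"][200:340,270:470,::-1],None,fx=3,fy=3,interpolation=cv2.INTER_CUBIC))
E
```

```text
shift [-0.08 -0.15  0.61] turn -0.002 j6 -0.19 z 11.81
```

View pics/s4.png

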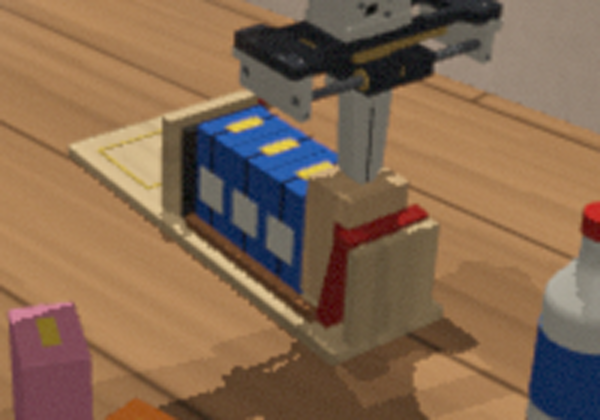

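The side view shows the fingertips pressing on the wedge head, which is going down. I'll keep pressing.

Request:
carry_out --series '[[[0, -0.1, 0.2, 0], [0, 0, 0.2, 0], [0, 0, 0.2, 0], [0, 0, 0, 0], [0, 0, 0, 0]]]'

```text
t: 34.4
ee_pos: [0.6001, -0.187, 0.1128]
ee_rot: [0.773, 0.634, 0.002, 0.001]
wrist_force: [2.3, 6.6, 9.7]
opening: 0.003
finger_force: 4.8
```

Request:
carry_out --series '[[[0, 0, 0.15, 0], [0, 0, 0.1, 0], [0, 0, 0, 0], [0, 0, 0, 0]]]'

```text
t: 34.9
ee_pos: [0.6003, -0.1869, 0.1122]
ee_rot: [0.773, 0.634, 0.002, 0.001]
wrist_force: [-4.6, 8.6, 21.4]
opening: 0.004
finger_force: 10.9
```

Request:
carry_out --series '[[[0, 0, 0.1, 0], [0, 0, 0, 0], [0, 0, 0, 0]]]'

```text
t: 35.28
ee_pos: [0.6003, -0.187, 0.1122]
ee_rot: [0.773, 0.634, 0.002, 0.002]
wrist_force: [-8.1, 9.7, 27.2]
opening: 0.004
finger_force: 13.9
```

Request:
carry_out --series '[[[0, 0, -0.5, 0], [0, 0, -3, 0], [0, 0, -5, 0], [0, 0, -4, 0], [0, 0, 0, 0]]]'

```text
t: 35.9
ee_pos: [0.6002, -0.1889, 0.2368]
ee_rot: [0.774, 0.634, 0.002, 0.003]
wrist_force: [0.3, 0.1, -0.8]
opening: 0.008
finger_force: 0.0
```

```bash
python3 - <<'E'
from h import *
tags(.102)
c=viewer.capture("top"); im=np.ascontiguousarray(c["img"][:,:,::-1]); h=cv2.cvtColor(im,cv2.COLOR_BGR2HSV)
m=cv2.inRange(h,(0,0,150),(180,70,255)); m[:,:100]=0
for k in cv2.findContours(m,cv2.RETR_EXTERNAL,cv2.CHAIN_APPROX_NONE)[0]:
    if 100<cv2.contourArea(k)<220 and k[0,0,1]>120: print(k[:,0].mean(0).round(),rect(plane(c,k[:,0],.048)))
a=cv2.resize(im[180:260,240:440],None,fx=4,fy=4,interpolation=cv2.INTER_CUBIC)
s=viewer.capture("side")["img"][220:330,300:460,::-1]; b=cv2.resize(s,(400,275),interpolation=cv2.INTER_CUBIC)
o=np.zeros((600,800,3),np.uint8); o[:320]=a; o[320:595,:400]=b; cv2.imwrite("pics/m1.png",o)
E
```

```text
[312. 170.] 471.5 [ 608.4 -139.6   30.6   10.6  -11.5]
[312. 114.] 454.0 [617.2 -96.   30.2  10.6 -11.5]
[312.  60.] 448.0 [625.7 -51.4  29.4  11.1 -11.5]
[281. 433.] [98.8 75.3 52.5 26.2 88.2]
[152. 287.] [441.8 401.4  70.3  15.9  73.9]
[148. 239.] [559.6 416.7  70.7  15.9  81.6]
[180. 237.] [566.9 338.1  70.7  16.1  79. ]
```

View pics/m1.png

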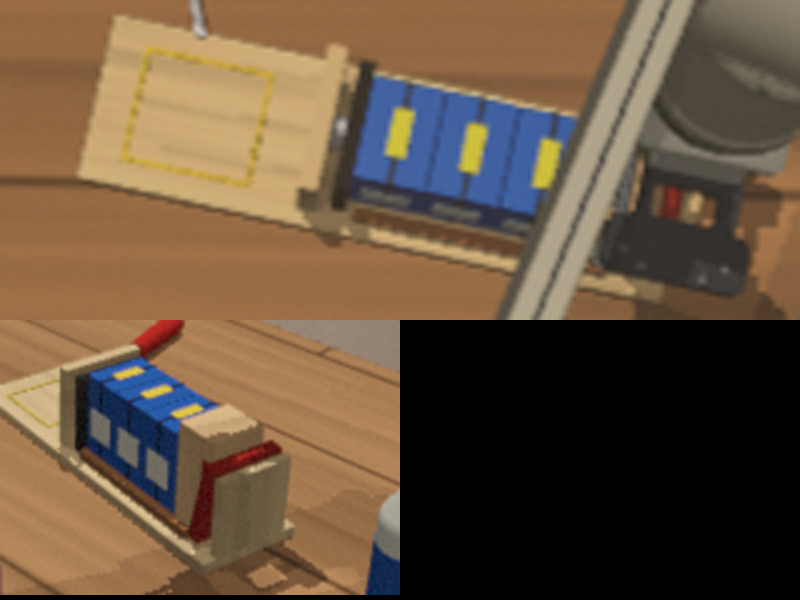

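The row is locked: the cases are up against the pad and the wedge is down. The top view also shows that one carton was knocked, and it now sits at (180,237). On to the cartons.

```bash
python3 - <<'E'
from h import *
go(.5675,.339,-11.0,.15)
E
```

```text
shift [ 51.05 -13.29   8.09] turn -0.006 j6 -0.19 z 23.05
```

Request:
carry_out --series '[[[5.1, -1.33, 0.5, 0], [5.1, -1.33, 0.5, 0], [5.1, -1.33, 0.5, 0], [5.1, -1.33, 0.5, 0], [5.1, -1.33, 0.5, 0], [5.1, -1.33, 0.5, 0], [5.1, -1.33, 0.5, 0], [5.1, -1.33, 0.5, 0], [5.1, -1.33, 0.5, 0], [5.1, -1.33, 0.5, 0]]]' --grip 0

```text
t: 37.3
ee_pos: [0.5666, 0.3393, 0.1793]
ee_rot: [0.774, 0.634, -0.002, -0.0]
wrist_force: [1.2, -0.1, -0.7]
opening: 0.985
finger_force: 0.0
```

Request:
carry_out --series '[[[0, 0, 1.5, 0], [0, 0, 1.5, 0], [0, 0, 0, 0], [0, 0, 0, 0]]]'

```text
t: 37.8
ee_pos: [0.5685, 0.337, 0.1522]
ee_rot: [0.774, 0.633, -0.0, 0.0]
wrist_force: [0.9, 0.3, 0.3]
opening: 1.0
finger_force: 0.0
```

```bash
python3 - <<'E'
from h import *
go(.5675,.339,-11.0,.022); tags(.048,(0,0,170),(180,60,255))
E
```

```text
shift [ 0.18 -0.13 13.02] turn -0.008 j6 0.66 z 15.22
[315. 222.] 1353.0 [570.3 349.9  50.4  15.8  78.9]
[143. 190.] 1466.5 [443.4 402.8  70.7  16.2  74.1]
[283. 135.] 2045.0 [561.2 417.7  70.6  16.3  81.4]
```

Request:
carry_out --series '[[[0.28, -0.05, 3.5, -0.007], [0, 0, 3.5, 0], [0, 0, 3.5, 0], [0, 0, 2, 0], [0, 0, 0.5, 0], [0, 0, 0, 0]]]'

```text
t: 38.6
ee_pos: [0.5689, 0.3414, 0.0233]
ee_rot: [0.771, 0.636, 0.001, 0.0]
wrist_force: [-0.0, 0.5, -0.0]
opening: 1.0
finger_force: 0.0
```

Request:
carry_out --series '[[[0, 0, 0, 0], [0, 0, 0, 0], [0, 0, 0, 0], [0, 0, 0, 0], [0, 0, 0, 0], [0, 0, -1, 0], [0, 0, -3, 0], [0, 0, -4, 0], [0, 0, -4, 0], [0, 0, -2, 0]]]' --grip 255

```text
t: 39.85
ee_pos: [0.5691, 0.3416, 0.1652]
ee_rot: [0.771, 0.636, 0.002, 0.0]
wrist_force: [-0.1, 0.6, -2.7]
opening: 0.688
finger_force: 30.0
```

```bash
python3 - <<'E'
from h import *
go(*DECK,TA-90,.036); print(bot.state()['opening'])
E
```

```text
shift [-24.85  13.06  12.91] turn 0.004 j6 0.65 z 16.52
0.6875769293032884
```

Request:
carry_out --series '[[[-4.9, 2.6, 0, 0], [-4.9, 2.6, 0, 0], [-4.9, 2.6, 0, 0], [-4.9, 2.6, 0, 0], [-4.9, 2.6, 0, 0.004], [0, 0, 3, 0], [0, 0, 3, 0], [0, 0, 2, 0], [0, 0, 0, 0], [0, 0, 0, 0]]]'

```text
t: 41.1
ee_pos: [0.6499, 0.0762, 0.0833]
ee_rot: [0.772, 0.635, 0.001, 0.0]
wrist_force: [0.0, -0.3, -1.2]
opening: 0.687
finger_force: 30.0
```

```bash
python3 - <<'E'
from h import *
go(*DECK,TA-90,.0355); tags(.088,(0,0,170),(180,60,255))
E
```

```text
shift [-0.3   0.11  4.78] turn 0.001 j6 0.23 z 8.33
[316. 307.] 283.0 [649.3  73.   17.7   5.8 -11.2]
[315. 265.] 1603.0 [653.2  93.2  20.9  18.1  79.2]
[455. 219.] 865.5 [723.1 103.3  67.6   4.4  11.7]
```

Request:
carry_out --series '[[[-0.16, 0.1, 2, 0], [0, 0, 2, 0], [0, 0, 0.7, 0], [0, 0, 0, 0], [0, 0, 0, 0]]]'

```text
t: 41.78
ee_pos: [0.6495, 0.0742, 0.0344]
ee_rot: [0.773, 0.635, -0.0, -0.0]
wrist_force: [-1.6, -0.0, -1.0]
opening: 0.689
finger_force: 30.0
```

```bash
python3 - <<'E'
from h import *
go(*DECK,TA-90,.0355)
E
```

```text
shift [-0.08  0.12 -0.11] turn 0.0 j6 0.23 z 3.44
```

Request:
carry_out --series '[[[0, 0.1, 0, 0], [0, 0, 0, 0]]]'

```text
t: 42.02
ee_pos: [0.6509, 0.0739, 0.0348]
ee_rot: [0.773, 0.635, -0.0, -0.0]
wrist_force: [-0.1, 0.4, -2.3]
opening: 0.691
finger_force: 30.0
```

Request:
carry_out --series '[[[0, 0, 0, 0], [0, 0, 0, 0], [0, 0, 0, 0], [0, 0, -2, 0], [0, 0, -4, 0], [0, 0, -5, 0], [0, 0, -4, 0], [0, 0, 0, 0]]]' --grip 50

```text
t: 43.02
ee_pos: [0.6541, 0.0741, 0.1925]
ee_rot: [0.773, 0.635, 0.004, 0.003]
wrist_force: [0.1, -0.1, 0.3]
opening: 0.803
finger_force: 0.0
```

```bash
python3 - <<'E'
from h import *
tags(.060,(0,0,170),(180,60,255)); go(.561,.4177,-8.5,.0225); print(bot.state()['opening'])
E
```

```text
[310. 220.] 1102.0 [652.6  82.1  51.4  16.4  79. ]
[409. 193.] 449.5 [739.1  91.1  85.1   5.6  11.9]
shift [ 31.92 -15.75  16.63] turn -0.047 j6 0.23 z 18.93
0.8029537486098806
```

Request:
carry_out --series '[[[4.56, -2.25, 0, 0], [4.56, -2.25, 0, 0], [4.56, -2.25, 0, 0], [4.56, -2.25, 0, 0], [4.56, -2.25, 0, 0], [4.56, -2.25, 0, 0], [4.56, -2.25, 0, -0.047], [0, 0, 3, 0], [0, 0, 1, 0], [0, 0, 0, 0]]]' --grip 0

```text
t: 44.32
ee_pos: [0.5574, 0.4163, 0.1432]
ee_rot: [0.758, 0.653, -0.002, -0.0]
wrist_force: [-0.2, 0.1, -0.2]
opening: 0.999
finger_force: 0.0
```

```bash
python3 - <<'E'
from h import *
tags(.048,(0,0,170),(180,60,255)); go(.561,.4177,-8.5,.0225)
E
```

```text
[175. 265.] 1004.5 [445.4 409.6  57.4  15.8  73.8]
[320. 229.] 1352.5 [563.  428.2  50.4  15.7  81.2]
[488.  27.] 9688.5 [728.7 581.6 163.6  76.8  22.8]
shift [ 0.16  0.27 12.22] turn -0.001 j6 0.72 z 14.47
```

Request:
carry_out --series '[[[0.12, 0.12, 3.5, 0], [0, 0, 3.5, 0], [0, 0, 3, 0], [0, 0, 1.7, 0], [0, 0, 0.5, 0], [0, 0, 0, 0]]]'

```text
t: 45.12
ee_pos: [0.5604, 0.4189, 0.0243]
ee_rot: [0.758, 0.653, 0.001, 0.0]
wrist_force: [0.6, 0.5, 0.5]
opening: 1.004
finger_force: 0.0
```

Request:
carry_out --series '[[[0, 0, 0, 0], [0, 0, 0, 0], [0, 0, 0, 0], [0, 0, 0, 0], [0, 0, 0, 0], [0, 0, -1, 0], [0, 0, -3, 0], [0, 0, -4, 0], [0, 0, -4, 0], [0, 0, -4, 0]]]' --grip 255

```text
t: 46.38
ee_pos: [0.559, 0.4184, 0.1843]
ee_rot: [0.757, 0.653, -0.001, -0.0]
wrist_force: [0.4, 0.9, -2.8]
opening: 0.686
finger_force: 30.0
```

```bash
python3 - <<'E'
from h import *
go(*DECK,TA-90,.0835); print(bot.state()['opening'])
E
```

```text
shift [-32.8   14.15  10.08] turn 0.048 j6 0.72 z 18.43
0.6855106468371508
```

Request:
carry_out --series '[[[-4.7, 2.02, 0, 0], [-4.7, 2.02, 0, 0], [-4.7, 2.02, 0, 0], [-4.7, 2.02, 0, 0], [-4.7, 2.02, 0, 0], [-4.7, 2.02, 0, 0], [-4.6, 2.03, 0, 0.049], [0, 0, 3, 0], [0, 0, 3, 0], [0, 0, 0, 0]]]'

```text
t: 47.62
ee_pos: [0.6483, 0.0731, 0.1196]
ee_rot: [0.773, 0.634, -0.003, -0.002]
wrist_force: [0.5, 0.2, -1.5]
opening: 0.688
finger_force: 30.0
```

Request:
carry_out --series '[[[0, 0, 0, 0], [0, 0, 0, 0]]]'

```text
t: 47.88
ee_pos: [0.6524, 0.0737, 0.1254]
ee_rot: [0.773, 0.634, 0.001, 0.001]
wrist_force: [1.2, -0.0, -2.0]
opening: 0.687
finger_force: 30.0
```

```bash
python3 - <<'E'
from h import *
go(*DECK,TA-90,.084)
E
```

```text
shift [-0.09 -0.18  4.14] turn -0.001 j6 0.23 z 12.54
```

Request:
carry_out --series '[[[-0.05, -0.12, 2, 0], [0, 0, 1.5, 0], [0, 0, 0.6, 0], [0, 0, 0, 0], [0, 0, 0, 0]]]'

```text
t: 48.5
ee_pos: [0.6492, 0.0732, 0.0832]
ee_rot: [0.773, 0.634, -0.001, -0.001]
wrist_force: [-8.0, 0.5, 13.4]
opening: 0.689
finger_force: 30.0
```

```bash
python3 - <<'E'
from h import *
go(*DECK,TA-90,.084)
E
```

```text
shift [ 0.02  0.13 -0.08] turn -0.001 j6 0.23 z 8.32
```

Request:
carry_out --series '[[[0, 0, -0.1, 0], [0, 0.12, 0, 0], [0, 0, 0, 0]]]'

```text
t: 48.88
ee_pos: [0.6504, 0.0731, 0.0832]
ee_rot: [0.773, 0.634, -0.001, -0.001]
wrist_force: [-6.2, -0.1, 8.2]
opening: 0.685
finger_force: 30.0
```

Request:
carry_out --series '[[[0, 0, 0, 0], [0, 0, 0, 0], [0, 0, 0, 0], [0, 0, -2, 0], [0, 0, -4, 0], [0, 0, -4, 0], [0, 0, -3, 0], [0, 0, 0, 0]]]' --grip 50

```text
t: 49.88
ee_pos: [0.6534, 0.073, 0.2188]
ee_rot: [0.773, 0.634, 0.003, 0.002]
wrist_force: [0.6, 0.1, 0.1]
opening: 0.804
finger_force: 0.0
```

```bash
python3 - <<'E'
from h import *
tags(.108,(0,0,170),(180,60,255)); go(.4428,.4025,-16.1,.0225)
c=viewer.capture("top"); h=cv2.cvtColor(np.ascontiguousarray(c["img"][:,:,::-1]),cv2.COLOR_BGR2HSV)
m=cv2.inRange(h,(0,0,150),(180,70,255)); m[:,:100]=0
for k in cv2.findContours(m,cv2.RETR_EXTERNAL,cv2.CHAIN_APPROX_NONE)[0]:
    if 60<cv2.contourArea(k)<220 and k[0,0,1]>120: print(k[:,0].mean(0).round(),rect(plane(c,k[:,0],.048)))
E
```

```text
[310. 223.] 1214.5 [652.6  84.1  47.8  15.8  78.1]
[404. 188.] 410.5 [729.2  98.4  73.5   5.   11.8]
shift [ 28.2  -27.08  19.25] turn 0.084 j6 0.23 z 21.59
[526. 478.] [  10.5 -501.7   63.9    9.   -89.1]
[152. 287.] [441.8 401.4  70.3  15.9  73.9]
[471. 222.] [ 618.4 -382.4   54.2   30.1  -17.1]
```

Request:
carry_out --series '[[[3.52, -3.38, 0, 0], [3.52, -3.38, 0, 0], [3.52, -3.38, 0, 0], [3.53, -3.38, 0, 0], [3.53, -3.39, 0, 0], [3.53, -3.39, 0, 0], [3.53, -3.39, 0, 0], [3.52, -3.39, 0, 0.084], [0, 0, 3, 0], [0, 0, 3, 0]]]' --grip 0

```text
t: 51.22
ee_pos: [0.4394, 0.4026, 0.1509]
ee_rot: [0.799, 0.602, -0.001, 0.0]
wrist_force: [1.0, 0.2, 0.1]
opening: 0.996
finger_force: 0.0
```

Request:
carry_out --series '[[[0, 0, 0, 0], [0, 0, 0, 0]]]'

```text
t: 51.48
ee_pos: [0.4407, 0.4022, 0.1534]
ee_rot: [0.799, 0.601, -0.0, 0.0]
wrist_force: [0.3, -0.2, -0.2]
opening: 1.003
finger_force: 0.0
```

```bash
python3 - <<'E'
from h import *
tags(.048,(0,0,170),(180,60,255)); go(.4428,.4025,-16.1,.0225)
E
```

```text
[318. 224.] 1343.5 [446.  412.   51.6  15.7  73.6]
[543.  11.] 1831.5 [688.2 531.2 101.3  38.   -1.4]
shift [ 0.02  0.14 13.18] turn -0.0 j6 0.94 z 15.43
```

Request:
carry_out --series '[[[0.05, 0.15, 3.5, 0], [0, 0, 3.5, 0], [0, 0, 3.5, 0], [0, 0, 2.2, 0], [0, 0, 0.5, 0], [0, 0, 0, 0]]]'

```text
t: 52.28
ee_pos: [0.4432, 0.403, 0.0225]
ee_rot: [0.799, 0.601, 0.001, 0.0]
wrist_force: [-0.9, 0.9, 0.3]
opening: 0.998
finger_force: 0.0
```

Request:
carry_out --series '[[[0, 0, 0, 0], [0, 0, 0, 0], [0, 0, 0, 0], [0, 0, 0, 0], [0, 0, 0, 0], [0, 0, -1, 0], [0, 0, -4, 0], [0, 0, -5, 0], [0, 0, -5, 0], [0, 0, -5, 0]]]' --grip 255

```text
t: 53.52
ee_pos: [0.4417, 0.4021, 0.2225]
ee_rot: [0.799, 0.601, -0.001, -0.0]
wrist_force: [-0.1, -0.1, -3.9]
opening: 0.687
finger_force: 30.0
```

```bash
python3 - <<'E'
from h import *
go(*DECK,TA-90,.131); print(bot.state()['opening'])
E
```

```text
shift [-25.81  29.19   9.15] turn -0.085 j6 0.93 z 22.25
0.6868843473393772
```

Request:
carry_out --series '[[[-3.22, 3.65, 0, 0], [-3.22, 3.65, 0, 0], [-3.22, 3.65, 0, 0], [-3.23, 3.65, 0, 0], [-3.23, 3.65, 0, 0], [-3.23, 3.65, 0, 0], [-3.23, 3.65, 0, 0], [-3.23, 3.64, 0, -0.085], [0, 0, 2.5, 0], [0, 0, 2.5, 0]]]'

```text
t: 54.78
ee_pos: [0.6512, 0.0726, 0.1704]
ee_rot: [0.773, 0.634, -0.0, -0.0]
wrist_force: [0.4, -0.5, -3.4]
opening: 0.684
finger_force: 30.0
```

Request:
carry_out --series '[[[0, 0, 0, 0], [0, 0, 0, 0], [0, 0, 0, 0]]]'

```text
t: 55.15
ee_pos: [0.652, 0.0738, 0.173]
ee_rot: [0.773, 0.635, 0.001, 0.001]
wrist_force: [0.4, -0.1, -3.3]
opening: 0.681
finger_force: 30.0
```

```bash
python3 - <<'E'
from h import *
go(*DECK,TA-90,.131)
E
```

```text
shift [-0.1  -0.15  4.2 ] turn -0.0 j6 0.23 z 17.3
```

Request:
carry_out --series '[[[-0.08, -0.05, 2, 0], [0, 0, 1.5, 0], [0, 0, 0.5, 0], [0, 0, 0, 0], [0, 0, 0, 0]]]'

```text
t: 55.78
ee_pos: [0.6504, 0.0729, 0.1307]
ee_rot: [0.773, 0.635, -0.0, -0.0]
wrist_force: [0.5, 0.5, -3.1]
opening: 0.686
finger_force: 30.0
```

```bash
python3 - <<'E'
from h import *
go(*DECK,TA-90,.1305)
E
```

```text
shift [0.03 0.   0.02] turn -0.001 j6 0.23 z 13.07
```

Request:
carry_out --series '[[[0, 0, 0.05, 0], [0, 0, 0, 0]]]'

```text
t: 56.02
ee_pos: [0.6505, 0.0728, 0.1305]
ee_rot: [0.773, 0.635, -0.0, -0.0]
wrist_force: [0.6, 0.3, -2.6]
opening: 0.686
finger_force: 30.0
```

Request:
carry_out --series '[[[0, 0, 0, 0], [0, 0, 0, 0], [0, 0, 0, 0], [0, 0, -2, 0], [0, 0, -4, 0], [0, 0, -4, 0], [0, 0, -3, 0]]]' --grip 50

```text
t: 56.9
ee_pos: [0.6513, 0.0729, 0.265]
ee_rot: [0.773, 0.635, 0.002, 0.001]
wrist_force: [0.8, 0.0, -0.3]
opening: 0.803
finger_force: 0.0
```

Request:
carry_out --series '[[[4, -4, 0, 0], [4, -4, 0, 0], [4, -4, 0, 0], [4, -4, 0, 0], [4, -4, 0, 0], [4, -4, 0, 0], [4, 0, 0, 0], [0, 0, 0, 0], [0, 0, 0, 0]]]'

```text
t: 58.02
ee_pos: [0.4699, 0.394, 0.2617]
ee_rot: [0.773, 0.635, 0.0, 0.0]
wrist_force: [-0.6, 0.6, 0.8]
opening: 0.8
finger_force: 0.0
```

```bash
python3 - <<'E'
from h import *
im=np.ascontiguousarray(viewer.capture("top")["img"][:,:,::-1])
a=cv2.resize(im[180:265,240:440],None,fx=4,fy=4,interpolation=cv2.INTER_CUBIC)[:325]
s=viewer.capture("side")["img"][200:330,280:460,::-1]; b=cv2.resize(s,(380,274),interpolation=cv2.INTER_CUBIC)
t=cv2.resize(im[100:400,80:520],(400,273)); o=np.zeros((600,800,3),np.uint8); o[:325]=a; o[325:599,:380]=b; o[325:598,400:]=t; cv2.imwrite("pics/m2.png",o)
E
```

```text
(no output)
```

View pics/m2.png

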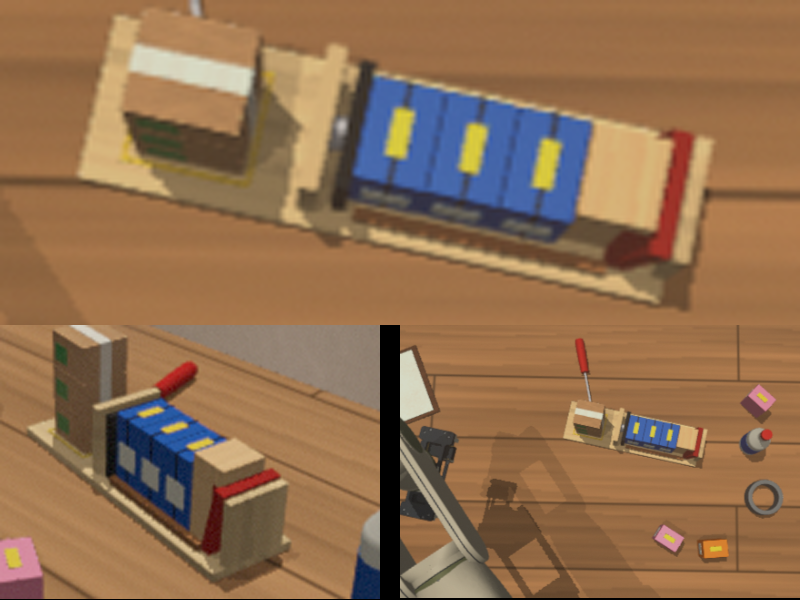

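The final view shows a square column of three cartons, the row locked and the other things untouched. One last check is the wedge and row alignment.

```bash
python3 - <<'E'
from h import *
c=viewer.capture("top"); h=cv2.cvtColor(np.ascontiguousarray(c["img"][:,:,::-1]),cv2.COLOR_BGR2HSV)
def rel(r): d=np.array(r[:2])/1000-DECK+[.0008,.001]; return np.round([1000*(d@U)+110,1000*d@[U[1],-U[0]]],1)
m=cv2.inRange(h,(14,60,165),(24,135,255)); b=np.zeros_like(m); b[208:245,384:409]=255; m=cv2.morphologyEx(m&b,cv2.MORPH_OPEN,np.ones((3,3),np.uint8))
k=max(cv2.findContours(m,0,1)[0],key=cv2.contourArea); r=rect(plane(c,k[:,0],.112)); print("wedge",r,rel(r))
m=cv2.inRange(h,(22,170,140),(35,255,255)); m[:, :330]=0; m[250:]=0; m[:,400:]=0
for k in cv2.findContours(m,0,1)[0]: 
    if cv2.contourArea(k)>8: r=rect(plane(c,k[:,0],.102)); print("case",r,rel(r))
m=cv2.inRange(h,(0,0,140),(180,70,255)); b=np.zeros_like(m); b[180:215,265:310]=255
k=max(cv2.findContours(m&b,0,1)[0],key=cv2.contourArea); r=rect(plane(c,k[:,0],.156)); print("carton",r,rel(r))
E
```

```text
wedge [ 601.6 -186.8   61.    48.3   -9.8] [-153.3    3.1]
case [ 607.8 -140.5   27.3    8.6  -12.1] [-106.7    0.2]
case [616.7 -96.8  27.3   8.  -10.7] [-62.1   0.4]
case [624.9 -52.4  25.4   8.  -10.4] [-16.9  -0.1]
carton [649.5  71.7  71.6  16.1  78.7] [ 1.096e+02 -1.000e-01]
```

```bash
python3 -c "
from bench import bot
print(bot.sign_off())"
```

```text
the job is handed in; nothing more can be done
None
```

I've handed in the job: the three blue cases are locked against the pad with the wedge pressed right down, all three cartons are in one column on the yellow outline, and the other bench items were left alone.

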